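# Spin two microtome handwheels and flag the dragging bearing

### The job

One of these two handwheels has a bad bearing. Push each wheel round by its crank knob, a quarter turn or so, let go and see whether it runs on freely or drags; then stand the red marker upright in the white tray of the stand whose wheel drags and let go of it. Leave the green marker, the jar and the slide box where they are.

Things in the scene. Friction and masses are not known exactly. Their poses are not given: they have to be found in the camera images.
- stand_a: Fixed bearing stand, looks like stand_b, sides swap. Origin: on the bench below the wheel's axis; z up. On top a flat white handwheel, 110 mm across, 14 thick, its top 65 mm above the bench, with an upright black knob, 18 mm diameter, top 106 mm above the bench. White tray centred at x -120, y 0 mm: 80 mm square inside, floor 10 and rim 22 mm above the bench, walls 5 mm.
- wheel_a (a joint): Angle of stand_a's wheel, rad, counter-clockwise from above, no stops, counts past full turns, starts within 0.2 of 0. At q the knob's centre is at x -42 cos q, y -42 sin q mm in the stand's frame (at 0: on the tray's side). A sound wheel moves almost without force and coasts a second or more when let go; a dragging one takes 2 to 3 N at the knob and stops dead.
- stand_b: Fixed bearing stand, looks like stand_a, sides swap. Origin: on the bench below the wheel's axis; z up. On top a flat white handwheel, 110 mm across, 14 thick, its top 65 mm above the bench, with an upright black knob, 18 mm diameter, top 106 mm above the bench. White tray centred at x -120, y 0 mm: 80 mm square inside, floor 10 and rim 22 mm above the bench, walls 5 mm.
- wheel_b (a joint): Angle of stand_b's wheel, rad, counter-clockwise from above, no stops, counts past full turns, starts within 0.2 of 0. At q the knob's centre is at x -42 cos q, y -42 sin q mm in the stand's frame (at 0: on the tray's side). A sound wheel moves almost without force and coasts a second or more when let go; a dragging one takes 2 to 3 N at the knob and stops dead.
- red_marker_mid (a point): Red plastic marker standing loose on the bench between the stands: a round post 24 mm diameter on a round foot 40 mm diameter and 8 mm high, 70 mm tall in all, about 80 g. This point is on its axis, half-way up (35 mm above its underside); z along the axis. A green one stands 90 mm or more away.
- green_marker: Green marker, same shape and size as the red one; origin at the centre of its underside. To be left alone.
- specimen_jar: Amber glass jar, 52 mm diameter, 75 mm tall, standing outside the stands; origin at the centre of its underside. To be left alone.
- slide_box: Blue slide box, 100 x 75 x 35 mm, lying outside the stands; origin at the centre of its underside. To be left alone.
Mind the look-alikes: they are no part of the job. Leave any purple or turquoise look-alike of the stand_a alone.

How it is judged:
By the outcome, as a careful person would: the job done as asked, in the order asked, and still so for the second after the job is handed in, with the robot touching nothing.
It also fails if it takes over 48 s, if anything falls off the work surface, if the arm or the gripper's body presses on something with over 40 N, if the wrist force passes 120 N, or if a joint passes its speed limit or range.

### The arm

A 6-joint arm with a two-finger parallel gripper is mounted at the origin on the work surface. World frame = base frame: x ahead of the robot, y to its left, z up, the work surface at z = 0. Lengths are in mm, angles in rad, forces in N, time in s.
With the tool pointing down it reaches from about 325 to 775 mm from the base axis. Payload 5.5 kg.
Tool frame: the origin (TCP) lies midway between the tips of the shut fingers; the grasp point (between the pads) lies 19 mm behind it (robot.grasp_offset is the distance from the TCP to the grasp point, in mm); z points along the fingers, y is the line along which they close (so a half turn about z gives the same grasp; the last joint's range is limited). The gripper opens to 85 mm and grips with 20 to 120 N. Pads are 22 mm wide; open, the fingers measure 114 mm over their backs; the gripper's body (76 mm by 85 mm) begins 54 mm behind the grasp point. The pads swing forward as they close: fully open they stand 13 mm farther back than shut.
Start: joints at [1.22, 0.091, 1.231, -0, 1.82, -0.057], TCP at [173.759, 574.303, 231.275] pointing down, gripper open.
Joint ranges: [-2.87, 2.87], [-0.86, 2.18], [0.17, 2.46], [-1.51, 4.65], [0.06, 2.69], [-2.65, 2.65]. Speed limits (rad/s): [2.57, 2.57, 3.01, 3.14, 3.14, 3.14].

### API

Orientations are given as a unit quaternion [w, x, y, z].
In Python, from bench import telemetry, cams, robot, cut_out gives the robot as it stands.
- The arm moves only by the tool drive_tool, never from a script. Its argument "deltas" is a list of rows, each an object with "slide": the shift along the world's x, y, z scaled (see below), a list of three; "rot": the turn, a rotation vector about the world's x, y, z scaled (see below), a list of three; "jaw": the gripper command: -1 is fully open, 1 is shut, values between are in proportion. In form: [{"slide": [tx, ty, tz], "rot": [wx, wy, wz], "jaw": jaw}, ...]. A call has 1 to 8 rows; each row shifts and turns the commanded pose from where the row before left it; what a row does not reach is not made up. The controller multiplies each number of a shift by 2 cm and each number of a turn by 0.1 rad. A row lasts 1/8 s, in which the tool goes at most 62.5 mm and 10.7 degrees, less where a joint would pass 70% of its speed; a pose out of reach is approached as far as the arm can. A call with a number of a shift or a turn outside -1 to 1 is refused whole. A call with a gripper value outside its range is refused whole. The fingers move at their own pace and stop on an object; "newtons" is the grip in N (left out, the last holds). Time passes only in rows, so rows that do not move let the fingers close. It gives the time, the measured TCP pose, the force, the opening and the grip force at its end, in the units of the state.
- telemetry.read_state(): the state, without advancing time (a new reading comes with each control period).
- cams.grab_frame(name): name is "side" or "top" or "wrist"; returns (picture, depth): 420x560x3 uint8, red, green, blue; 420x560 float32, mm along the optical axis (not along the pixel's ray), 0 where there is no reading.
- cams.camera_info(name): a dict with "vfov" (degrees; the focal length in pixels is half the picture's height over the tangent of half this angle, whatever the lens; pixels are square), "cx", "cy" (the principal point, pixels), "k1" (the pictures are not rectified: a ray, as slopes to the right and down, at radius r is drawn at 1 + k1 r^2 times it, then the intrinsics apply), "eye" and "rotation" of the camera in the world; the wrist camera has in their place "mount" (4x4, takes a point from camera to tool coordinates, whose origin is the TCP and whose axes are the flange's). Camera axes: x right, y down, z forward; pixel columns grow to the right and rows downward; lengths in mm; the calibration is good to about 2 mm. A picture is of the moment at which its call begins: read the wrist's pose just before it. camera_info takes no time and is no camera call.
- robot.job_done(): hands the job in; it is judged then, once.
Trained networks look in the newest picture that a camera, given by its name, has taken for a name from the list of things; names that differ only in an ending like _2 or _b are one class to them, and where a whole thing is asked for, a point or a joint stands for the part that bears it (a point fixed in the world has none). Each returns a list of dicts, best first, with "score" (0 to 1); they miss things now and then, are a little off and sometimes report something else, mostly with a low value. They report only what shows in the picture. A call takes as long as a camera call. They do not tell look-alikes from the thing itself.
- cut_out(camera, name): "mask" (420x560 bool, what is visible of it) and "extent" ([centre column, centre row, width, height] in pixels, round what is visible of it).
The state is a dict: "time_s": time; "q": joint angles; "qvel": joint speeds; "joint_efforts": joint torques, N m; "tool_pos": TCP position; "tool_rot": TCP orientation; "contact_force": force on the tool from outside, world axes, zero at the start; "ft_torque": the same for the moment, N m; "finger_gap": finger opening in mm; "finger_force": force on a finger pad.
Only numpy, scipy, OpenCV 4.12 (cv2) and the standard library are available. Lean on these libraries where they do the work, as an engineer would, in place of code of your own. Each camera call takes 0.05 s, during which the arm holds its last target. There are 200 camera calls.

## Working session

There is one attempt and no reset: what is moved stays moved. The work goes in short steps, Python scripts to look and compute and a tool call to move; the robot and the scene stay as the last step left them, time stands still between calls to the robot, and variables do not carry over. Pictures are saved under pics/ and viewed, at most 10 in all, crops included, and the job is handed in when it is done.

Besides the shell and the picture viewer there is one more tool, called after "Request:" by a JSON object that holds its "method" and its "body", one argument or row to a line. drive_tool: Moves the arm, as the interface text tells. Shifts and turns lie within -1 to 1; 1 stands for 2 cm of shift or 0.1 rad of turn. Its arguments: {"type":"object","properties":{"deltas":{"type":"array"},"newtons":{"type":"number"}},"required":["deltas"]}

```bash
mkdir -p pics; ls; cat > h.py <<'E'
import numpy as np, cv2
from bench import telemetry, cams, robot, cut_out
from scipy.spatial.transform import Rotation as R
def pose(name, st=None):
    c=cams.camera_info(name)
    if 'mount' in c:
        st=st or telemetry.read_state(); q=st['tool_rot']
        T=np.eye(4);T[:3,:3]=R.from_quat([q[1],q[2],q[3],q[0]]).as_matrix();T[:3,3]=st['tool_pos']
        M=T@np.array(c['mount']); return c,M[:3,:3],M[:3,3]
    return c,np.array(c['rotation']),np.array(c['eye'])
def rays(name,px,st=None):
    c,Rm,e=pose(name,st); f=210/np.tan(np.radians(c['vfov'])/2)
    K=np.array([[f,0,c['cx']],[0,f,c['cy']],[0,0,1.]])
    u=cv2.undistortPoints(np.array(px,float).reshape(-1,1,2),K,np.array([c['k1'],0,0,0.])).reshape(-1,2)
    return np.c_[u,np.ones(len(u))],Rm,e
def at_z(name,px,z,st=None):
    d,Rm,e=rays(name,px,st); d=d@Rm.T; return e+d*((z-e[2])/d[:,2])[:,None]
def cloud(name,mask,depth,st=None):
    v,u=np.nonzero(mask&(depth>0)); d,Rm,e=rays(name,np.c_[u,v],st)
    return e+(d*depth[v,u][:,None])@Rm.T, np.c_[u,v]
def save(im,p): cv2.imwrite('pics/'+p,im[...,::-1])
E
python3 - <<'E'
from h import *
print(telemetry.read_state())
for n in ['top','side']:
    im,d=cams.grab_frame(n); save(im,n+'0.png'); np.savez('/tmp/'+n,im=im,d=d)
    print(cams.camera_info(n))
    for t in ['stand_a','wheel_a','red_marker_mid']:
        for o in cut_out(n,t):
            P,_=cloud(n,o['mask'],d); print(n,t,round(o['score'],2),np.round(o['extent']),np.round(np.median(P,0)),np.round(np.percentile(P,98,axis=0)))
E
```

```text
pics
{'time_s': 0.0, 'q': array([ 1.22030329e+00,  9.18542487e-02,  1.23187596e+00, -8.04064591e-06,
        1.81977604e+00, -5.66798840e-02]), 'qvel': array([-0.00151702, -0.00018336, -0.00198162, -0.00104155, -0.00061305,
        0.0001377 ]), 'joint_efforts': array([ 1.22683887e-03, -4.58724082e+01, -4.18025315e+01, -5.39348449e-06,
        1.12951419e-02, -7.69636472e-06]), 'tool_pos': array([173.66150777, 574.03402213, 230.15921892]), 'tool_rot': array([-1.89631481e-04,  1.46379646e-01,  9.89228024e-01, -9.37825876e-04]), 'contact_force': array([-0.51967863, -0.18084754, -0.64259851]), 'ft_torque': array([-0.00806767, -0.01429319,  0.06791425]), 'finger_force': 0.0, 'finger_gap': 85.26465200148601}
{'vfov': 52.63589299963024, 'cx': 279.1655884288028, 'cy': 205.64672598837276, 'k1': -0.07537233447774894, 'eye': array([ 339.99434659,    4.0496343 , 1356.2178447 ]), 'rotation': array([-0.05788373,  0.70499616, -0.70425314,  0.06047654])}Traceback (most recent call last):
  File "<stdin>", line 8, in <module>
  File "h.py", line 20, in cloud
    return e+(d*depth[v,u][:,None])@Rm.T, np.c_[u,v]
             ~~~~~~~~~~~~~~~~~~~~~~^~~~~
ValueError: matmul: Input operand 1 has a mismatch in its core dimension 0, with gufunc signature (n?,k),(k,m?)->(n?,m?) (size 4 is different from 3)
```

```bash
python3 - <<'E'
s=open('h.py').read()
s=s.replace("return c,np.array(c['rotation']),np","q=c['rotation']; return c,R.from_quat([q[1],q[2],q[3],q[0]]).as_matrix(),np")
open('h.py','w').write(s)
E
python3 - <<'E'
from h import *
for n in ['top','side']:
    im,d=cams.grab_frame(n); save(im,n+'0.png'); np.savez('/tmp/'+n,im=im,d=d)
    for t in ['stand_a','wheel_a','red_marker_mid']:
        for o in cut_out(n,t):
            P,_=cloud(n,o['mask'],d); print(n,t,round(o['score'],2),np.round(o['extent']),np.round(np.median(P,0)),np.round(np.percentile(P,98,axis=0)))
E
```

```text
top stand_a 0.95 [131. 278.  55.  76.] [347. 460.  16.] [446. 536.  75.]
top stand_a 0.93 [337. 215.  35.  72.] [ 548. -180.   15.] [ 649. -131.   72.]
top stand_a 0.93 [252. 140.  55.  72.] [789.  88.  15.] [878. 164.  77.]
top stand_a 0.75 [350. 304.  37.  76.] [ 269. -218.   19.] [ 372. -171.   73.]
top stand_a 0.62 [205. 221.  48.  73.] [515. 236.  18.] [613. 296.  73.]
top wheel_a 0.92 [353. 284.  38.  41.] [ 317. -218.   65.] [ 368. -169.  104.]
top wheel_a 0.73 [131. 260.  34.  38.] [390. 448.  65.] [442. 498. 104.]
top wheel_a 0.63 [336. 192.  32.  35.] [ 601. -179.   65.] [ 649. -131.  105.]
top wheel_a 0.62 [207. 202.  35.  36.] [566. 227.  66.] [617. 276. 105.]
top wheel_a 0.6 [259. 122.  34.  34.] [835.  67.  66.] [884. 115. 104.]
top red_marker_mid 0.61 [284. 198.  12.  12.] [583. -10.  19.] [600.   6.  73.]
side stand_a 0.85 [284. 265. 106.  66.] [ 557. -200.   13.] [ 651. -143.   87.]
side stand_a 0.83 [230. 171.  80.  45.] [530. 215.  13.] [617. 294.  80.]
side stand_a 0.78 [339. 183.  80.  49.] [801.  67.  13.] [884. 159.  90.]
side stand_a 0.72 [161. 303. 115.  72.] [ 278. -239.   12.] [ 371. -180.   86.]
side stand_a 0.62 [158. 143.  78.  34.] [355. 447.  14.] [443. 572.  83.]
side wheel_a 0.97 [177. 134.  34.  24.] [386. 436.  65.] [440. 497.  97.]
side wheel_a 0.86 [248. 162.  40.  21.] [560. 216.  64.] [616. 278. 102.]
side wheel_a 0.76 [184. 284.  54.  42.] [ 317. -233.   65.] [ 365. -176.  101.]
side wheel_a 0.7 [306. 247.  51.  37.] [ 597. -196.   64.] [ 649. -136.  103.]
side wheel_a 0.68 [358. 176.  44.  27.] [831.  56.  64.] [889. 182.  99.]
side red_marker_mid 0.68 [279. 215.  16.  33.] [585. -21.  32.] [604.  -4.  70.]
```

View pics/top0.png

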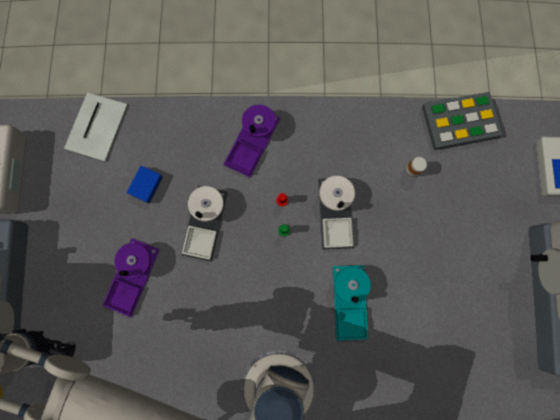

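View pics/side0.png

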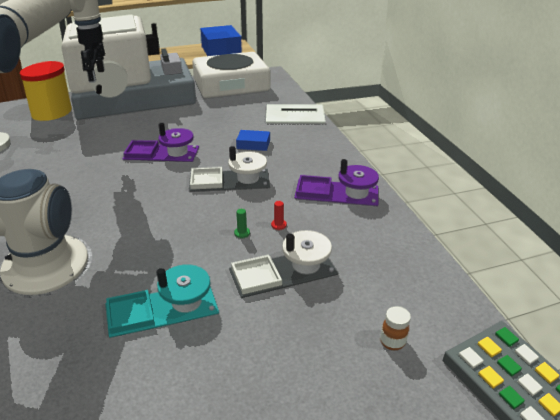

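Top view: the white stands are at px (207,202) and (336,192), and the purple and turquoise ones are look-alikes. Candidates for the marker are red at (283,199), green at (285,230), and the jar at (417,166), which has a red/amber band. I choose red at (283,199).

```bash
python3 - <<'E'
from h import *
from scipy.optimize import least_squares
z=np.load('/tmp/top.npz'); im,d=z['im'],z['d']
allm=np.ones(d.shape,bool); P,uv=cloud('top',allm,d); C=im[uv[:,1],uv[:,0]].astype(int)
br=C.min(1)
for nm,c0 in (('L',(566,227)),('R',(601,-179))):
    r=np.hypot(P[:,0]-c0[0],P[:,1]-c0[1])
    w=P[(r<70)&(abs(P[:,2]-65)<6)&(br>110)]; k=P[(r<62)&(P[:,2]>92)]
    px=cv2.minEnclosingCircle(w[:,:2].astype(np.float32))
    c=np.array(px[0])
    t=P[(np.hypot(P[:,0]-c[0],P[:,1]-c[1])<190)&(np.hypot(P[:,0]-c[0],P[:,1]-c[1])>66)&(br>110)&(P[:,2]>2)&(P[:,2]<30)&(P[:,0]<c[0]-40)]
    rect=cv2.minAreaRect(t[:,:2].astype(np.float32))
    print(nm,'circ',px,'med',np.median(w,0),'knob',k.mean(0),len(k),'tray',rect,len(t), 'dist',np.hypot(*(np.array(rect[0])-c)))
for nm,c0 in (('red',(583,-10)),('green',None)):
    m=(C[:,0]>120)&(C[:,1]<70)&(abs(P[:,1])<90) if nm=='red' else (C[:,1]>C[:,0]+40)&(C[:,1]>C[:,2]+30)&(abs(P[:,1])<90)&(P[:,0]<600)
    q=P[m]; top=q[q[:,2]>60]; print(nm,len(q),q.mean(0),top.mean(0) if len(top) else '',at_z('top',[uv[m].mean(0)],35))
save(cv2.resize(im[150:280,170:380],None,fx=3.8,fy=3.8,interpolation=cv2.INTER_CUBIC),'crop.png')
E
```

```text
L circ ((567.3945922851562, 229.3008575439453), 55.01043701171875) med [572.64403997 228.65550169  65.38351687] knob [527.38863997 242.69099099 105.11674662] 31 tray ((449.78485107421875, 255.88902282714844), (96.61276245117188, 89.37220764160156), 77.92431640625) 712 dist 120.57770009761597
R circ ((601.839599609375, -179.39675903320312), 54.17975997924805) med [ 604.5119367  -175.38982297   65.01131368] knob [ 558.42774023 -186.0340869   105.09243684] 30 tray ((481.50726318359375, -186.94879150390625), (89.70484924316406, 92.18416595458984), 1.8665852546691895) 754 dist 120.56908552413407
red 84 [585.05215502  -5.2031092   36.91917248] [587.20039898  -9.40519015  69.66606749] [[585.57520784  -5.31255367  35.        ]]
green 102 [485.72344678 -13.89217253  38.8174488 ] [488.93900569 -16.26057841  70.1571438 ] [[486.26707878 -14.00131156  35.        ]]
```

View pics/crop.png

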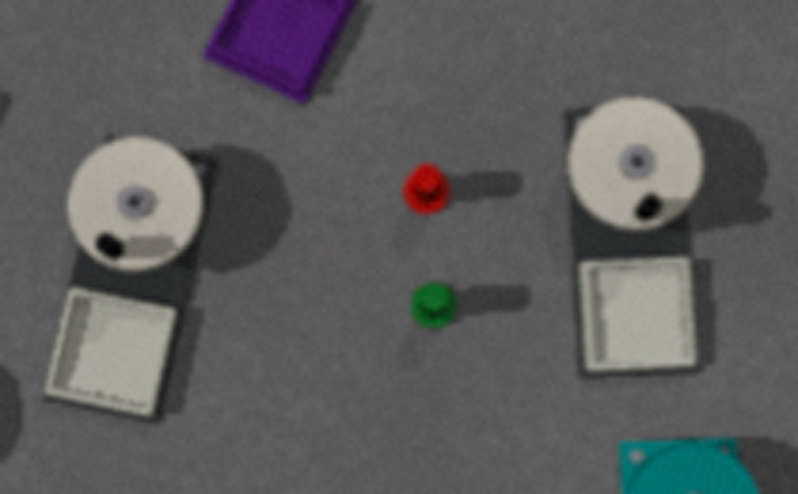

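The crop confirms two white stands, with the red marker the upper one (427,190) and the green the lower (434,303). I'll test the left wheel first, with the fingers shut.

Request:
{"method": "drive_tool", "body": {
  "deltas": [
    {"slide":[1,-0.82,0],"rot":[0,0,0],"jaw":1},
    {"slide":[1,-0.82,0],"rot":[0,0,0],"jaw":1},
    {"slide":[1,-0.82,0],"rot":[0,0,0],"jaw":1},
    {"slide":[1,-0.82,0],"rot":[0,0,0],"jaw":1},
    {"slide":[1,-0.82,0],"rot":[0,0,0],"jaw":1},
    {"slide":[1,-0.82,0],"rot":[0,0,0],"jaw":1},
    {"slide":[1,-0.82,0],"rot":[0,0,0],"jaw":1},
    {"slide":[1,-0.82,0],"rot":[0,0,0],"jaw":1}
  ]
}}

```text
time_s: 1.5
tool_pos: [334.4, 442.5, 231.4]
tool_rot: [0.0, 0.146, 0.989, 0.0]
contact_force: [-0.3, -0.0, 0.0]
finger_gap: 0.3
finger_force: 0.0
```

Request:
{"method": "drive_tool", "body": {
  "deltas": [
    {"slide":[1,-0.82,0],"rot":[0,0,0],"jaw":1},
    {"slide":[1,-0.82,0],"rot":[0,0,0],"jaw":1},
    {"slide":[1,-0.82,0],"rot":[0,0,0],"jaw":1},
    {"slide":[1,-0.82,0],"rot":[0,0,0],"jaw":1},
    {"slide":[1,-0.82,0],"rot":[0,0,0],"jaw":1},
    {"slide":[1,-0.82,0],"rot":[0,0,0],"jaw":1},
    {"slide":[1,-0.82,-0.5],"rot":[0,0,0],"jaw":1},
    {"slide":[1,-0.82,-1],"rot":[0,0,0],"jaw":1}
  ]
}}

```text
time_s: 2.5
tool_pos: [494.8, 311.6, 202.2]
tool_rot: [0.001, 0.146, 0.989, 0.001]
contact_force: [0.1, 0.1, 0.8]
finger_gap: 0.1
finger_force: 0.0
```

Request:
{"method": "drive_tool", "body": {
  "deltas": [
    {"slide":[1,-0.82,-1],"rot":[0,0,0],"jaw":1},
    {"slide":[1,-0.82,-1],"rot":[0,0,0],"jaw":1},
    {"slide":[0.75,-0.6,-1],"rot":[0,0,0],"jaw":1},
    {"slide":[0,0,-1],"rot":[0,0,0],"jaw":1},
    {"slide":[0,0,0],"rot":[0,0,0],"jaw":1}
  ]
}}

```text
time_s: 3.12
tool_pos: [547.3, 267.2, 118.6]
tool_rot: [-0.002, 0.146, 0.989, -0.001]
contact_force: [-0.7, -0.7, 0.3]
finger_gap: -0.3
finger_force: 0.0
```

```bash
python3 - <<'E'
from h import *
st=telemetry.read_state(); im,d=cams.grab_frame('wrist'); save(im,'w1.png')
P,uv=cloud('wrist',np.ones(d.shape,bool),d,st)
r=np.hypot(P[:,0]-567,P[:,1]-229)
k=P[(r<60)&(P[:,2]>85)&(P[:,2]<115)]; print(st['tool_pos'],len(k),k.mean(0) if len(k) else '')
E
```

```text
[547.25632209 267.16291801 118.62733393] 1455 [523.12194544 243.97046205 102.65381809]
```

View pics/w1.png

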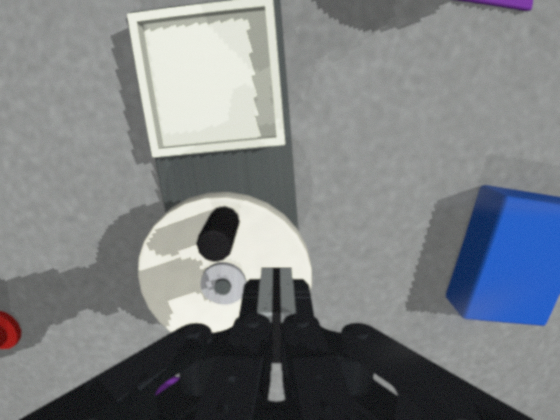

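Request:
{"method": "drive_tool", "body": {
  "deltas": [
    {"slide":[0,0,-1],"rot":[0,0,0],"jaw":1},
    {"slide":[0,0,-1],"rot":[0,0,0],"jaw":1},
    {"slide":[0,0,0],"rot":[0,0,0],"jaw":1}
  ]
}}

```text
time_s: 3.55
tool_pos: [547.1, 266.7, 78.0]
tool_rot: [-0.002, 0.146, 0.989, -0.001]
contact_force: [-1.1, 0.3, -0.1]
finger_gap: 0.1
finger_force: 0.0
```

Request:
{"method": "drive_tool", "body": {
  "deltas": [
    {"slide":[-0.39,-0.27,0],"rot":[0,0,0],"jaw":1},
    {"slide":[-0.32,-0.35,0],"rot":[0,0,0],"jaw":1},
    {"slide":[-0.23,-0.42,0],"rot":[0,0,0],"jaw":1},
    {"slide":[-0.13,-0.45,0],"rot":[0,0,0],"jaw":1},
    {"slide":[-0.03,-0.48,0],"rot":[0,0,0],"jaw":1},
    {"slide":[0.08,-0.47,0],"rot":[0,0,0],"jaw":1},
    {"slide":[0.18,-0.44,0],"rot":[0,0,0],"jaw":1},
    {"slide":[0.27,-0.39,0],"rot":[0,0,0],"jaw":1}
  ]
}}

```text
time_s: 4.55
tool_pos: [537.8, 201.0, 81.3]
tool_rot: [0.0, 0.146, 0.989, -0.0]
contact_force: [0.2, 0.6, -0.1]
finger_gap: 0.0
finger_force: 0.0
```

```bash
cat >> h.py <<'E'
def knob(cams_,c,n=1):
    for i in range(n):
        for cam in cams_:
            st=telemetry.read_state(); im,d=cams.grab_frame(cam)
            P,uv=cloud(cam,np.ones(d.shape,bool),d,st); C=im[uv[:,1],uv[:,0]].max(1)
            r=np.hypot(P[:,0]-c[0],P[:,1]-c[1]); t=np.hypot(P[:,0]-st['tool_pos'][0],P[:,1]-st['tool_pos'][1])
            k=P[(r<60)&(r>25)&(P[:,2]>75)&(P[:,2]<112)&(C<70)&((t>19)|(st['tool_pos'][2]>130))]
            m=np.median(k,0) if len(k) else np.zeros(3)
            print(cam,round(st['time_s'],2),st['tool_pos'].round(),st['contact_force'].round(1),len(k),m.round(),'ang',np.degrees(np.arctan2(m[1]-c[1],m[0]-c[0])).round())
    return im
E
python3 - <<'E'
from h import *
im=knob(['wrist','top','side'],(567,229),3); save(im,'s1.png')
E
```

```text
wrist 4.55 [538. 201.  81.] [ 0.2  0.6 -0.1] 14 [560. 192. 107.] ang -101.0
top 4.6 [538. 200.  81.] [-0.  -1.   0.3] 0 [0. 0. 0.] ang -158.0
side 4.65 [538. 201.  81.] [0.7 0.6 0.2] 63 [563. 178.  93.] ang -95.0
wrist 4.7 [538. 201.  81.] [-0.5 -0.6 -0.2] 226 [566. 192. 106.] ang -92.0
top 4.75 [538. 202.  81.] [-0.6  0.4 -0.1] 0 [0. 0. 0.] ang -158.0
side 4.8 [537. 202.  81.] [ 0.1 -0.4 -0.2] 65 [572. 178.  92.] ang -85.0
wrist 4.85 [537. 202.  81.] [ 0.  -0.3  0.7] 452 [570. 191. 106.] ang -85.0
top 4.9 [537. 202.  81.] [ 0.4 -0.8  0.7] 0 [0. 0. 0.] ang -158.0
side 4.95 [537. 202.  81.] [ 0.1 -0.6 -0.1] 67 [580. 180.  93.] ang -75.0
```

The left wheel runs on freely, from -101° to -75° over 0.4 s after the push ended. Next is the right wheel.

Request:
{"method": "drive_tool", "body": {
  "deltas": [
    {"slide":[0,0,1],"rot":[0,0,0],"jaw":1},
    {"slide":[0,0,1],"rot":[0,0,0],"jaw":1},
    {"slide":[0,0,1],"rot":[0,0,0],"jaw":1},
    {"slide":[0.1,-1,0],"rot":[0,0,0],"jaw":1},
    {"slide":[0.1,-1,0],"rot":[0,0,0],"jaw":1},
    {"slide":[0.1,-1,0],"rot":[0,0,0],"jaw":1},
    {"slide":[0.1,-1,0],"rot":[0,0,0],"jaw":1},
    {"slide":[0.1,-1,0],"rot":[0,0,0],"jaw":1}
  ]
}}

```text
time_s: 6.0
tool_pos: [547.3, 100.0, 140.8]
tool_rot: [-0.0, 0.147, 0.989, -0.0]
contact_force: [-0.4, -0.7, -0.2]
finger_gap: 0.5
finger_force: 0.0
```

```bash
python3 - <<'E'
from h import *
im=knob(['top','side'],(567,229),1)
E
```

```text
top 6.0 [547. 100. 141.] [-0.4 -0.7 -0.2] 0 [0. 0. 0.] ang -158.0
side 6.05 [548.  98. 141.] [ 0.5 -1.2  0.1] 67 [606. 207.  93.] ang -30.0
```

Request:
{"method": "drive_tool", "body": {
  "deltas": [
    {"slide":[0.1,-1,0],"rot":[0,0,0],"jaw":1},
    {"slide":[0.1,-1,0],"rot":[0,0,0],"jaw":1},
    {"slide":[0.1,-1,0],"rot":[0,0,0],"jaw":1},
    {"slide":[0.1,-1,0],"rot":[0,0,0],"jaw":1},
    {"slide":[0.1,-1,0],"rot":[0,0,0],"jaw":1},
    {"slide":[0.1,-1,0],"rot":[0,0,0],"jaw":1},
    {"slide":[0.1,-1,0],"rot":[0,0,0],"jaw":1},
    {"slide":[0.1,-1,0],"rot":[0,0,0],"jaw":1}
  ]
}}

```text
time_s: 7.1
tool_pos: [563.5, -59.7, 141.3]
tool_rot: [0.0, 0.146, 0.989, -0.0]
contact_force: [0.4, -0.2, 0.2]
finger_gap: 0.1
finger_force: 0.0
```

Request:
{"method": "drive_tool", "body": {
  "deltas": [
    {"slide":[0.1,-1,0],"rot":[0,0,0],"jaw":1},
    {"slide":[0.1,-1,0],"rot":[0,0,0],"jaw":1},
    {"slide":[0.1,-1,0],"rot":[0,0,0],"jaw":1},
    {"slide":[0.1,-1,0],"rot":[0,0,0],"jaw":1},
    {"slide":[0,0,0],"rot":[0,0,0],"jaw":1}
  ]
}}

```text
time_s: 7.72
tool_pos: [571.3, -139.8, 141.0]
tool_rot: [-0.0, 0.147, 0.989, -0.0]
contact_force: [-0.6, -0.3, 0.1]
finger_gap: 0.1
finger_force: 0.0
```

```bash
python3 - <<'E'
from h import *
im=knob(['wrist'],(602,-179),1); save(im,'w2.png')
E
```

```text
wrist 7.72 [ 571. -140.  141.] [-0.6 -0.3  0.1] 1196 [ 554. -184.  105.] ang -174.0
```

View pics/w2.png

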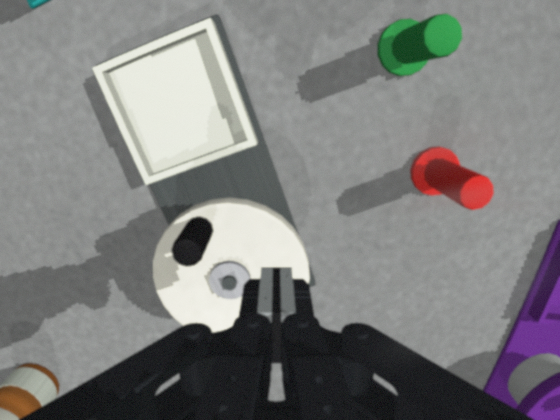

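Wrist view: the tray is at (175,100), the knob at (193,242), the red marker at (450,180) and the green at (420,45). By 6.05 s the left wheel had coasted on to -30°, so it is sound. Now I push the right one.

Request:
{"method": "drive_tool", "body": {
  "deltas": [
    {"slide":[0,0,-1],"rot":[0,0,0],"jaw":1},
    {"slide":[0,0,-1],"rot":[0,0,0],"jaw":1},
    {"slide":[0,0,-1],"rot":[0,0,0],"jaw":1},
    {"slide":[0,0,0],"rot":[0,0,0],"jaw":1}
  ]
}}

```text
time_s: 8.28
tool_pos: [569.7, -137.5, 77.7]
tool_rot: [-0.003, 0.146, 0.989, 0.0]
contact_force: [-0.6, -0.5, -0.1]
finger_gap: -0.3
finger_force: 0.0
```

Request:
{"method": "drive_tool", "body": {
  "deltas": [
    {"slide":[-0.19,-0.76,0],"rot":[0,0,0],"jaw":1},
    {"slide":[-0.23,-0.42,0],"rot":[0,0,0],"jaw":1},
    {"slide":[-0.13,-0.46,0],"rot":[0,0,0],"jaw":1},
    {"slide":[-0.02,-0.48,0],"rot":[0,0,0],"jaw":1},
    {"slide":[0.09,-0.47,0],"rot":[0,0,0],"jaw":1},
    {"slide":[0.19,-0.44,0],"rot":[0,0,0],"jaw":1},
    {"slide":[0.29,-0.38,0],"rot":[0,0,0],"jaw":1},
    {"slide":[0.36,-0.31,0],"rot":[0,0,0],"jaw":1}
  ]
}}

```text
time_s: 9.28
tool_pos: [578.5, -213.3, 80.9]
tool_rot: [-0.001, 0.147, 0.989, -0.0]
contact_force: [-1.5, 2.6, 0.2]
finger_gap: 0.2
finger_force: 1.2
```

```bash
python3 - <<'E'
from h import *
im=knob(['side','wrist'],(602,-179),4); save(im,'w3.png')
E
```

```text
side 9.28 [ 579. -213.   81.] [-1.5  2.6  0.2] 90 [ 596. -232.   94.] ang -96.0
wrist 9.32 [ 579. -214.   81.] [-0.9  0.9  0.1] 69 [ 602. -222.  107.] ang -90.0
side 9.38 [ 579. -214.   81.] [ 1.2 -0.3 -0.6] 84 [ 597. -232.   96.] ang -96.0
wrist 9.43 [ 579. -214.   81.] [0.1 0.6 0.3] 68 [ 602. -221.  107.] ang -91.0
side 9.47 [ 579. -213.   81.] [-0.2 -0.4 -0.1] 88 [ 596. -232.   95.] ang -96.0
wrist 9.53 [ 579. -213.   81.] [0.3 0.1 0.2] 63 [ 601. -221.  107.] ang -91.0
side 9.57 [ 579. -213.   81.] [ 0.3 -0.6  1. ] 86 [ 597. -232.   95.] ang -96.0
wrist 9.62 [ 579. -213.   81.] [ 0.2 -0.5 -0.2] 63 [ 601. -221.  107.] ang -91.0
```

The right wheel drags: about 3 N at the end of the push, then it stopped dead with its angle unchanged. Next I fetch the red marker.

Request:
{"method": "drive_tool", "body": {
  "deltas": [
    {"slide":[0,0,1],"rot":[0,0,0],"jaw":1},
    {"slide":[0,0,1],"rot":[0,0,0],"jaw":1},
    {"slide":[0,0.3,1],"rot":[0,0,0],"jaw":1},
    {"slide":[0.1,1,1],"rot":[0,0,0],"jaw":1},
    {"slide":[0.1,1,0],"rot":[0,0,0],"jaw":1},
    {"slide":[0.1,1,0],"rot":[0,0,0],"jaw":-1},
    {"slide":[0.1,1,0],"rot":[0,0,0],"jaw":-1},
    {"slide":[0.1,1,0],"rot":[0,0,0],"jaw":-1}
  ]
}}

```text
time_s: 10.68
tool_pos: [588.3, -104.9, 160.3]
tool_rot: [-0.001, 0.146, 0.989, 0.0]
contact_force: [-0.6, -0.1, -0.3]
finger_gap: 54.6
finger_force: 0.0
```

Request:
{"method": "drive_tool", "body": {
  "deltas": [
    {"slide":[0.3,1,0],"rot":[0,0,0],"jaw":-1},
    {"slide":[0.4,1,0],"rot":[0,0,0],"jaw":-1},
    {"slide":[0.4,1,0],"rot":[0,0,0],"jaw":-1},
    {"slide":[0.4,1,0],"rot":[0,0,0],"jaw":-1},
    {"slide":[0,0,0],"rot":[0,0,0],"jaw":-1}
  ]
}}

```text
time_s: 11.3
tool_pos: [619.1, -25.0, 161.0]
tool_rot: [-0.0, 0.145, 0.989, 0.0]
contact_force: [-0.4, -0.4, 0.6]
finger_gap: 85.2
finger_force: 0.0
```

```bash
python3 - <<'E'
from h import *
st=telemetry.read_state(); im,d=cams.grab_frame('wrist'); save(im,'w4.png')
P,uv=cloud('wrist',np.ones(d.shape,bool),d,st); C=im[uv[:,1],uv[:,0]].astype(int)
m=(C[:,0]>110)&(C[:,1]<C[:,0]*.4)&(C[:,2]<C[:,0]*.4)&(np.hypot(P[:,0]-585,P[:,1]+7)<50)
q=P[m]; t=q[q[:,2]>66]; print(st['tool_pos'],len(q),len(t))
for a in (t,q[q[:,2]<12]):
  if len(a): print(a.min(0).round(1),a.max(0).round(1),cv2.minEnclosingCircle(a[:,:2].astype(np.float32)))
E
```

```text
[619.08632133 -24.96660417 160.99347119] 1891 912
[573.6 -22.2  66.1] [5.96e+02 2.00e-01 7.34e+01] ((584.6983642578125, -10.961432456970215), 11.49286937713623)
[566.1 -29.9   5. ] [599.4   8.   11.8] ((584.8995361328125, -11.174155235290527), 19.12834930419922)
```

View pics/w4.png

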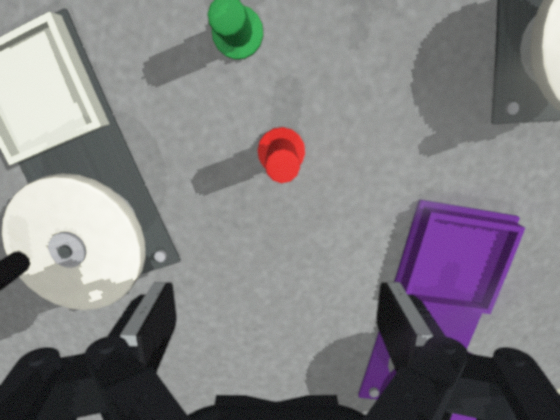

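The red marker's foot is at (280,150) and the green's at (238,32). The red axis comes out at (585,-11). Next I move over it, descend and grasp.

Request:
{"method": "drive_tool", "body": {
  "deltas": [
    {"slide":[-0.85,0.35,0],"rot":[0,0,0],"jaw":-1},
    {"slide":[-0.85,0.35,0],"rot":[0,0,0],"jaw":-1},
    {"slide":[0,0,-1],"rot":[0,0,0],"jaw":-1},
    {"slide":[0,0,-1],"rot":[0,0,0],"jaw":-1},
    {"slide":[0,0,-1],"rot":[0,0,0],"jaw":-1},
    {"slide":[0,0,-1],"rot":[0,0,0],"jaw":-1},
    {"slide":[0,0,-1],"rot":[0,0,0],"jaw":-1},
    {"slide":[0,0,-1],"rot":[0,0,0],"jaw":-1}
  ]
}}

```text
time_s: 12.35
tool_pos: [584.5, -12.7, 39.7]
tool_rot: [-0.0, 0.146, 0.989, -0.0]
contact_force: [0.3, -0.9, -0.7]
finger_gap: 85.5
finger_force: 0.0
```

Request:
{"method": "drive_tool", "body": {
  "deltas": [
    {"slide":[0,0,-0.7],"rot":[0,0,0],"jaw":-1},
    {"slide":[0,0,0],"rot":[0,0,0],"jaw":0},
    {"slide":[0,0,0],"rot":[0,0,0],"jaw":1},
    {"slide":[0,0,0],"rot":[0,0,0],"jaw":1},
    {"slide":[0,0,0],"rot":[0,0,0],"jaw":1},
    {"slide":[0,0,0],"rot":[0,0,0],"jaw":1}
  ],
  "newtons": 30
}}

```text
time_s: 13.1
tool_pos: [585.2, -12.7, 28.4]
tool_rot: [0.001, 0.146, 0.989, 0.0]
contact_force: [-0.1, 0.4, 3.6]
finger_gap: 23.1
finger_force: 30.0
```

Request:
{"method": "drive_tool", "body": {
  "deltas": [
    {"slide":[0,0,0.7],"rot":[0,0,0],"jaw":1},
    {"slide":[0,0,1],"rot":[0,0,0],"jaw":1},
    {"slide":[0,0,1],"rot":[0,0,0],"jaw":1},
    {"slide":[0,0,1],"rot":[0,0,0],"jaw":1},
    {"slide":[0,-0.5,1],"rot":[0,0,0],"jaw":1},
    {"slide":[-0.57,-0.97,0],"rot":[0,0,0],"jaw":1},
    {"slide":[-0.57,-0.97,0],"rot":[0,0,0],"jaw":1},
    {"slide":[-0.57,-0.97,0],"rot":[0,0,0],"jaw":1}
  ]
}}

```text
time_s: 14.1
tool_pos: [548.5, -82.7, 119.8]
tool_rot: [-0.001, 0.147, 0.989, -0.0]
contact_force: [-0.4, -0.5, -1.4]
finger_gap: 23.2
finger_force: 29.7
```

Request:
{"method": "drive_tool", "body": {
  "deltas": [
    {"slide":[-0.57,-0.97,0],"rot":[0,0,0],"jaw":1},
    {"slide":[-0.57,-0.97,0],"rot":[0,0,0],"jaw":1},
    {"slide":[-0.57,-0.97,0],"rot":[0,0,0],"jaw":1},
    {"slide":[-0.57,-0.97,0],"rot":[0,0,0],"jaw":1},
    {"slide":[0,0,0],"rot":[0,0,0],"jaw":1}
  ]
}}

```text
time_s: 14.72
tool_pos: [502.8, -160.3, 120.0]
tool_rot: [-0.001, 0.148, 0.989, 0.0]
contact_force: [-0.1, 0.7, 0.3]
finger_gap: 23.4
finger_force: 29.7
```

```bash
python3 - <<'E'
from h import *
st=telemetry.read_state(); im,d=cams.grab_frame('wrist'); save(im,'w5.png')
P,uv=cloud('wrist',np.ones(d.shape,bool),d,st); C=im[uv[:,1],uv[:,0]].astype(int)
m=(C.min(1)>130)&(abs(P[:,2]-21)<5)&(np.hypot(P[:,0]-481,P[:,1]+187)<75)
q=P[m]; print(st,len(q),cv2.minAreaRect(q[:,:2].astype(np.float32)),q.min(0),q.max(0))
E
```

```text
{'time_s': 14.725, 'q': array([-3.72826090e-01, -9.52216911e-02,  1.61344669e+00, -4.48322641e-04,
        1.62552579e+00, -1.64647645e+00]), 'qvel': array([ 0.03653741,  0.01029226, -0.01641986,  0.02128115, -0.00287461,
        0.02276137]), 'joint_efforts': array([ -0.78735575, -38.04748535, -42.02539444,  -0.23000772,
         0.05000717,  -0.22578409]), 'tool_pos': array([ 502.80724675, -160.3126776 ,  119.99432674]), 'tool_rot': array([-1.10182320e-03,  1.48038784e-01,  9.88980942e-01,  2.17267389e-05]), 'contact_force': array([-0.14128412,  0.70576829,  0.30276624]), 'ft_torque': array([ 0.01806777, -0.0802681 ,  0.04326368]), 'finger_force': 29.739100635051727, 'finger_gap': 23.360697765889856} 3329 ((479.28753662109375, -187.26214599609375), (90.4785385131836, 90.92463684082031), 2.4741783142089844) [ 432.35989834 -234.48614657   16.01474075] [ 526.13312039 -140.6176108    25.32059394]
```

View pics/w5.png

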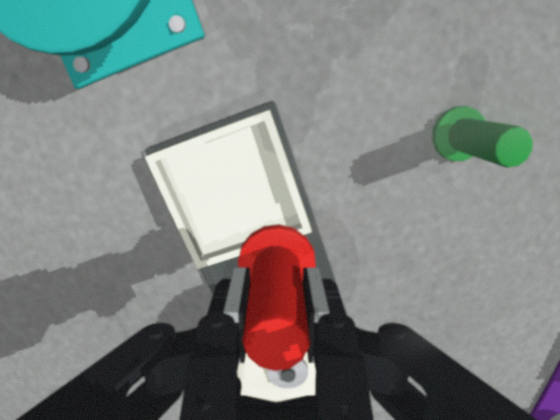

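The view shows the upright held marker at (277,290), with the tray at (230,185) slightly ahead. The tray centre is at (480,-187). I move over it and lower.

Request:
{"method": "drive_tool", "body": {
  "deltas": [
    {"slide":[-0.6,-0.7,0],"rot":[0,0,0],"jaw":1},
    {"slide":[-0.55,-0.65,0],"rot":[0,0,0],"jaw":1},
    {"slide":[0,0,-1],"rot":[0,0,0],"jaw":1},
    {"slide":[0,0,-1],"rot":[0,0,0],"jaw":1},
    {"slide":[0,0,-1],"rot":[0,0,0],"jaw":1},
    {"slide":[0,0,-0.6],"rot":[0,0,0],"jaw":1},
    {"slide":[0,0,-0.35],"rot":[0,0,0],"jaw":1},
    {"slide":[0,0,0],"rot":[0,0,0],"jaw":1}
  ]
}}

```text
time_s: 15.78
tool_pos: [481.7, -185.3, 41.9]
tool_rot: [-0.0, 0.146, 0.989, 0.0]
contact_force: [0.4, 0.6, -0.6]
finger_gap: 23.1
finger_force: 29.7
```

Request:
{"method": "drive_tool", "body": {
  "deltas": [
    {"slide":[0,0,-0.1],"rot":[0,0,0],"jaw":1},
    {"slide":[0,0,-0.05],"rot":[0,0,0],"jaw":1},
    {"slide":[0,0,0],"rot":[0,0,0],"jaw":1}
  ]
}}

```text
time_s: 16.15
tool_pos: [481.9, -185.6, 39.6]
tool_rot: [0.0, 0.146, 0.989, -0.0]
contact_force: [0.5, -0.1, -0.3]
finger_gap: 23.3
finger_force: 29.7
```

Request:
{"method": "drive_tool", "body": {
  "deltas": [
    {"slide":[0,0,-0.05],"rot":[0,0,0],"jaw":1},
    {"slide":[0,0,-0.05],"rot":[0,0,0],"jaw":1},
    {"slide":[0,0,0],"rot":[0,0,0],"jaw":1}
  ]
}}

```text
time_s: 16.52
tool_pos: [482.0, -185.6, 38.4]
tool_rot: [0.0, 0.146, 0.989, -0.0]
contact_force: [-2.3, 1.0, 4.9]
finger_gap: 23.2
finger_force: 30.3
```

Contact with the tray floor, 4.9 N. I open gradually, wait, then withdraw straight up.

Request:
{"method": "drive_tool", "body": {
  "deltas": [
    {"slide":[0,0,0],"rot":[0,0,0],"jaw":0.3},
    {"slide":[0,0,0],"rot":[0,0,0],"jaw":0},
    {"slide":[0,0,0],"rot":[0,0,0],"jaw":-0.5},
    {"slide":[0,0,0],"rot":[0,0,0],"jaw":-0.5},
    {"slide":[0,0,0.5],"rot":[0,0,0],"jaw":-0.5},
    {"slide":[0,0,1],"rot":[0,0,0],"jaw":-0.5},
    {"slide":[0,0,1],"rot":[0,0,0],"jaw":-0.5},
    {"slide":[0,0,1],"rot":[0,0,0],"jaw":-0.5}
  ]
}}

```text
time_s: 17.52
tool_pos: [482.2, -185.7, 109.7]
tool_rot: [0.001, 0.146, 0.989, -0.0]
contact_force: [0.1, 0.2, -0.2]
finger_gap: 63.8
finger_force: 0.0
```

Request:
{"method": "drive_tool", "body": {
  "deltas": [
    {"slide":[0,0,1],"rot":[0,0,0],"jaw":-0.5},
    {"slide":[0,0,1],"rot":[0,0,0],"jaw":-0.5},
    {"slide":[0.5,0.5,1],"rot":[0,0,0],"jaw":-0.5},
    {"slide":[1,0.5,0.5],"rot":[0,0,0],"jaw":-0.5},
    {"slide":[1,0.5,0],"rot":[0,0,0],"jaw":-0.5},
    {"slide":[0,0,0],"rot":[0,0,0],"jaw":-0.5}
  ]
}}

```text
time_s: 18.27
tool_pos: [532.4, -154.9, 177.6]
tool_rot: [-0.0, 0.146, 0.989, 0.0]
contact_force: [-1.1, -0.0, 0.3]
finger_gap: 64.1
finger_force: 0.0
```

```bash
python3 - <<'E'
from h import *
im,d=cams.grab_frame('side'); st=telemetry.read_state(); w,d=cams.grab_frame('wrist')
save(cv2.resize(np.hstack([im,w]),(800,300)),'end.png')
P,uv=cloud('wrist',np.ones(d.shape,bool),d,st); C=w[uv[:,1],uv[:,0]].astype(int)
m=(C[:,0]>110)&(C[:,1]<C[:,0]*.4)&(C[:,2]<C[:,0]*.4)&(np.hypot(P[:,0]-480,P[:,1]+187)<50)
q=P[m]; t=q[q[:,2]>74]; print(len(q),t.mean(0),q.max(0),q[q[:,2]<22].mean(0))
E
```

```text
1887 [ 480.89926003 -184.57723518   80.44327851] [ 499.82935406 -166.7679058    82.70098564] [ 477.30440771 -179.83458234   18.91979081]
```

View pics/end.png

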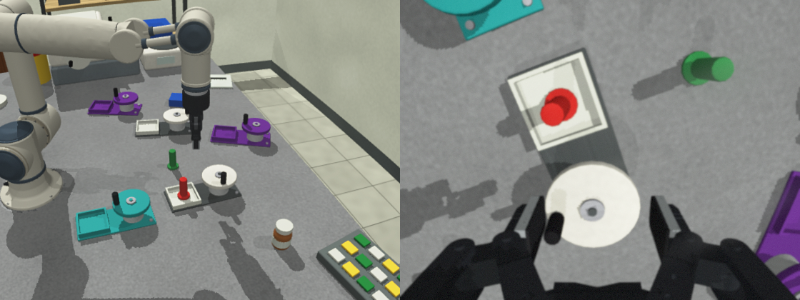

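The red marker stands upright in the dragging stand's tray, at (184,188) in the side view and (560,107) in the wrist view. Green, jar and box are untouched.

```bash
python3 -c "
from bench import robot
print(robot.job_done())"
```

```text
the job is handed in; nothing more can be done
None
```

Job handed in at about 18 s of the 48 s allowed: the left wheel coasts freely and the right one drags, so the red marker now stands upright and released in the right stand's tray, with the green marker, jar and slide box left alone.

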